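# Run the grain mill empty and open its catch drawer

## Task

Clear the hand mill on the bakery counter: turn its crank clockwise (seen from above) through one full turn, until the knob is back where it started, and leave it there. Then pull the catch drawer below out to its stop and let go, without shifting or tipping the other things on the counter.

Things in the scene. Friction and masses are not known exactly. Their poses are not given: they have to be found in the camera images.
- mill: hand grain mill, fixed to the counter: beech base 250 deep (local x), 200 wide (local y), 110 mm high; on its middle a waisted aluminium head (to 124 mm across, 204 mm up) with a crank on top. Origin: centre of the underside, z up. The drawer front is the local -x face, 125 mm from the origin, and the drawer pulls out along local -x, which points roughly to the robot's left (+y).
- crank_axis (a point): point on the crank's vertical turning axis, at the height to grip the knob (254 mm above the counter)
- knob_grip (a point): point to grip on the crank's knob, an upright dark wooden cylinder 28 mm across, from 219 to 276 mm above the counter; on its centre line, 254 mm up, 70 mm from the crank axis. The knob spins freely on its pin, so the gripper need not turn with the crank. It is the mill's highest part; the flat steel crank arm below has its top at 218 mm.
- crank (a joint): crank angle in rad; grows as the crank turns clockwise seen from above; at 0 (and every 2 pi) the knob is on the drawer side (local -x) of the axis. It starts anywhere from 0 to 4.5, turns freely past full turns, has a steady friction of about 0.25 N m (4 N at the knob) and stays where it is left.
- drawer (a joint): how far the catch drawer is out, in m: 0 shut, 0.12 at its stop; starts 0 to 0.015. Friction about 2 N; it stays where it is left.
- drawer_handle (a point): middle of the drawer's bar handle: a level dark steel bar, 12 mm thick and 100 mm long along the mill's local y, with its centre line 45 mm out from the drawer front (39 mm clear between) and 86 mm above the counter, 24 mm below the base's top; it moves with the drawer
- jar: bystander: closed glass jar with a steel lid, 60 mm across, 120 mm tall, standing beside the drawer's path on the local +y side of the mill. Origin: centre of its underside.
- scoop: bystander: flour scoop: steel pan 90 x 70 mm, 35 mm high, with an 85 mm wooden handle, lying beside the mill on its local -y side; origin under the pan's centre, handle along its -x.
- tin: bystander: open dark steel loaf tin, 200 x 100 x 70 mm, standing behind the mill (local +x side). Origin: centre of its underside.
- board: bystander: dark wooden board 340 x 200 x 18 mm with a crusty loaf fixed on it, 122 mm high in all, left on the counter. Origin: centre of its underside.
- mug: bystander: white ceramic mug, 84 mm across, 90 mm tall, left of the drawer's path. Origin: centre of its underside.

How it is judged:
On the way, in this order (a step that is already met when the one before it is completed fails the run):
1. the crank is turned clockwise past a third of a turn, to the far side of where it started (distance of knob_grip from where it was at the start of the episode above 0.12 m).
2. the crank has gone one full turn clockwise and its knob is back within 30 mm of where it started (value of joint crank above 5.4 rad and distance of knob_grip from where it was at the start of the episode below 0.03 m), for 0.2 s.
3. the drawer is out to its stop (within 5 mm) (value of joint drawer above 0.115 m), for 0.2 s.
At the end, for the whole second after the job is handed in: The drawer is within 5 mm of its stop (0.12 m out), the crank has made one full clockwise turn and its knob rests within 35 mm of where it started, both are at rest, and the bystanders stand where they were (value of joint drawer above 0.115 m and value of joint crank above 5.4 rad and distance of knob_grip from where it was at the start of the episode below 0.035 m and velocity of joint drawer between -0.01 and 0.01 m/s and velocity of joint crank between -0.05 and 0.05 rad/s); the robot touches nothing.
It fails at once if a bystander is shifted by more than 30 mm (distance of any of jar, scoop, tin, board, mug from where it was at the start of the episode above 0.03 m).
It fails at once if a bystander is tipped by more than 0.3 rad (angle between any of jar, scoop, tin, board, mug's own z axis and vertical above 0.3 rad).
It fails at once if the crank is turned far beyond one full turn (angle over 11.9) (value of joint crank above 11.9 rad).
It also fails if it takes over 67 s, if anything falls off the work surface, if the arm or the gripper's body presses on something with over 40 N, if the wrist force passes 120 N, or if a joint passes its speed limit or range.

## Robot

A 7-joint arm with a two-finger parallel gripper is mounted at the origin on the work surface. World frame = base frame: x ahead of the robot, y to its left, z up, the work surface at z = 0. Lengths are in m, angles in rad, forces in N, time in s.
With the tool pointing down it reaches from about 0.4 to 0.85 m from the base axis. Payload 4.5 kg.
Tool frame: the origin (TCP) lies on the mounting face of the last link; the fingertips stand 173 mm ahead of it and the grasp point (between the pads) lies 155 mm ahead of it; z points along the fingers, y is the line along which they close (so a half turn about z gives the same grasp; the last joint's range is limited). The gripper opens to 85 mm and grips with 20 to 120 N. Pads are 22 mm wide; open, the fingers measure 114 mm over their backs; the gripper's body (76 mm by 85 mm) begins 54 mm behind the grasp point. The pads swing forward as they close: fully open they stand 13 mm farther back than shut.
Start: joints at [-1.264, 0.689, -0.195, 1.565, 0.157, 0.902, -0.215], TCP at [0.168, 0.602, 0.405] pointing down, gripper open.
Joint ranges: [-3.01, 3.01], [-0.46, 2.08], [-1.47, 1.51], [0.13, 2.56], [-1, 4.14], [0.04, 2.09], [-2.66, 2.66]. Speed limits (rad/s): [2.57, 2.57, 3.14, 3.14, 3.14, 3.14, 3.14].

## Interface

Orientations are given as a unit quaternion [w, x, y, z].
In Python, from workcell import env, optics, workorder gives the robot as it stands. The module is installed in compiled form; this text tells all that it offers.
- The arm moves only by the shell command python3 -m inch 'ROWS' [FORCE]. ROWS is a JSON object of lists of equal length, an entry for each row: "angular": the turn, a rotation vector about the tool's x, y, z scaled (see below), a list of three; "offset": the shift along the tool's x, y, z scaled (see below), a list of three; "gripper": the opening, from 0 (shut) to 1 (fully open). In form: {"angular": [[ax, ay, az], ...], "offset": [[dx, dy, dz], ...], "gripper": [gripper, ...]}. A call has 1 to 5 rows; each row is the pose to reach, as a shift and turn from the pose commanded when the call began, along the tool's axes at that moment; what a row does not reach only later rows make up. The controller multiplies each number of a shift by 0.25 m and each number of a turn by 90 degrees. A row lasts 1/10 s, in which the tool goes at most 50 mm and 8.59 degrees, less where a joint would pass 70% of its speed; a pose out of reach is approached as far as the arm can. A call with a number of a shift or a turn outside -1 to 1 is refused whole. A call with a gripper value outside its range is refused whole. The fingers move at their own pace and stop on an object; FORCE is the grip in N (left out, the last holds). Time passes only in rows, so rows that repeat a pose let the fingers close. It gives the time, the measured TCP pose, the force, the opening and the grip force at its end, in the units of the state.
- env.observe(): the state, without advancing time (a new reading comes with each control period).
- optics.get_image(name): name is "scene" or "top"; returns (picture, depth): 420x560x3 uint8, red, green, blue; 420x560 float32, m along the optical axis (not along the pixel's ray), 0 where there is no reading.
- optics.camera_info(name): a dict with "fovy" (degrees; the focal length in pixels is half the picture's height over the tangent of half this angle, whatever the lens; pixels are square), "cx", "cy" (the principal point, pixels), "position" and "orientation" of the camera in the world. Camera axes: x right, y up, looking along -z (the intrinsics and any distortion apply to the point x, -y, -z); pixel columns grow to the right and rows downward; lengths in m; the calibration is good to about 2 mm. A picture is of the moment at which its call begins. camera_info takes no time and is no camera call.
- workorder.hand_in(): hands the job in; it is judged then, once.
The state is a dict: "t": time; "joint_pos": joint angles; "qd": joint speeds; "joint_efforts": joint torques, N m; "ee_pos": TCP position; "eef_rot": TCP orientation; "wrist_force": force on the tool from outside, world axes, zero at the start; "wrist_torque": the same for the moment, N m; "opening": finger opening in m; "grasp_force": force on a finger pad.
Only numpy, scipy, OpenCV 4.12 (cv2) and the standard library are available. Lean on these libraries where they do the work, as an engineer would, in place of code of your own. Each camera call takes 0.05 s, during which the arm holds its last target. There are 200 camera calls.

## Working session

There is one attempt and no reset: what is moved stays moved. The work goes in short steps, Python scripts to look and compute and a shell command to move; the robot and the scene stay as the last step left them, time stands still between calls to the robot, and variables do not carry over. Pictures are saved under pics/ and viewed, at most 10 in all, crops included, and the job is handed in when it is done.

```bash
mkdir -p pics; cat > h.py <<'E'
import numpy as np, cv2
from scipy.spatial.transform import Rotation as R
from workcell import env, optics, workorder
def rot(q): return R.from_quat([q[1],q[2],q[3],q[0]])
def cloud(name):
    im,d=optics.get_image(name); c=optics.camera_info(name)
    f=im.shape[0]/2/np.tan(np.radians(c['fovy'])/2)
    v,u=np.mgrid[:im.shape[0],:im.shape[1]]
    p=np.stack([(u-c['cx'])/f*d,-(v-c['cy'])/f*d,-d],-1)
    w=p@rot(c['orientation']).as_matrix().T+np.array(c['position'])
    w[d==0]=np.nan
    return im,d,w
E
python3 - <<'E'
from h import *
for n in('scene','top'):
    im,d,w=cloud(n); cv2.imwrite(f'pics/{n}0.png',im[:,:,::-1]); np.save(n,w); np.save(n+'im',im)
    print(optics.camera_info(n),(d==0).mean())
s=env.observe();print(s)
E
```

```text
{'fovy': 52.76337397984132, 'cx': 270.1086191043553, 'cy': 209.6740394051136, 'position': array([0.98284999, 0.94290631, 0.83294383]), 'orientation': array([0.19560111, 0.10900913, 0.45870787, 0.85990948])} 0.004077380952380952
{'fovy': 42.08697547787432, 'cx': 273.13065508341845, 'cy': 207.78681923864886, 'position': array([0.33595698, 0.0396093 , 1.88116742]), 'orientation': array([ 0.71522122,  0.04261636, -0.0406178 , -0.69641414])} 0.0038180272108843537
{'t': 0.1, 'joint_pos': array([-1.26422375,  0.68991212, -0.19453019,  1.56625335,  0.15730164,
        0.90247051, -0.21512263]), 'qd': array([ 0.00175657, -0.00189537,  0.00107215, -0.00343461,  0.00129879,
       -0.00099583,  0.00101797]), 'joint_efforts': array([-3.32177093e-03, -5.40609097e+01, -1.27175566e+00, -1.58987546e+01,
        9.23775486e-03,  4.36501490e-03, -1.30534329e-05]), 'ee_pos': array([0.16831494, 0.60160268, 0.40395321]), 'eef_rot': array([-5.71380414e-05,  1.35932041e-01,  9.90717820e-01, -8.23915279e-04]), 'wrist_force': array([ 0.07171385,  0.17403181, -0.2938754 ]), 'wrist_torque': array([ 0.00535579, -0.05712509, -0.01903178]), 'grasp_force': 0.0, 'opening': 0.08504681128160964}
```

View pics/scene0.png

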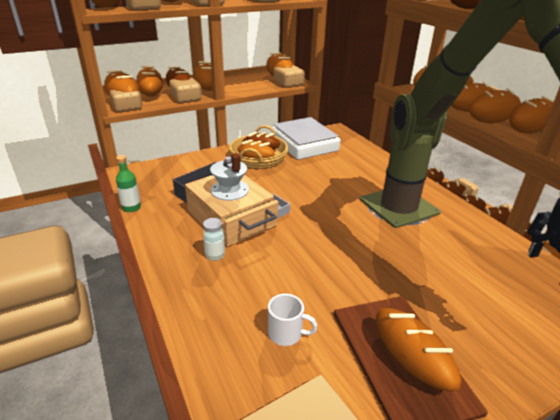

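View pics/top0.png

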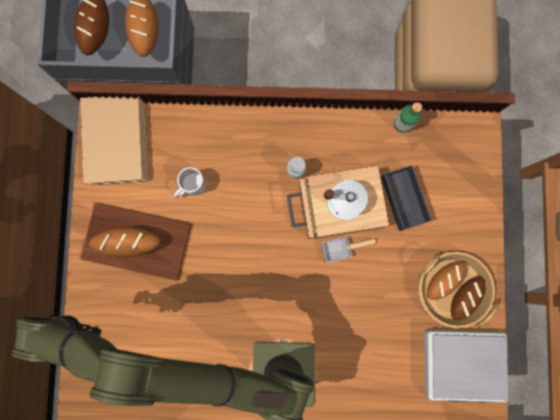

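The top view shows the mill head at about (348,200), the knob near (328,194), the drawer handle near (295,210), the jar at (297,167), the scoop at (337,248), the mug at (190,180) and the board at (135,240). The scene view agrees, with the knob at (236,162) and the handle at (258,222).

```bash
cat > m.py <<'E'
from h import *
import sys
def st(n,l,p): print(n,l,len(p), np.round(np.median(p,0),4) if len(p) else '', np.round((p.min(0)+p.max(0))/2,4) if len(p) else '', np.round(np.ptp(p,axis=0),3) if len(p) else '')
for n in('top','scene'):
    w=np.load(n+'.npy'); im=np.load(n+'im.npy').astype(int)
    X,Y,Z=w[...,0],w[...,1],w[...,2]
    box=(X>.35)&(X<.85)&(Y>-.5)&(Y<.25)
    st(n,'knob',w[box&(Z>.235)&(Z<.3)&(im.max(2)<130)])
    st(n,'knobtop',w[box&(Z>.268)&(Z<.3)])
    st(n,'head',w[box&(Z>.17)&(Z<.21)])
    m=box&(abs(Z-.11)<.008)&(im[...,0]-im[...,2]>50)
    m=cv2.morphologyEx(m.astype(np.uint8),cv2.MORPH_OPEN,np.ones((3,3)))>0
    p=w[m]; st(n,'base',p); r=cv2.minAreaRect(p[:,:2].astype(np.float32)); print(r)
    h=box&(abs(Z-.086)<.014)&(im.max(2)<110)
    v,u=np.nonzero(h); p=w[h]; 
    st(n,'handle?',p[p[:,1]>-.1] if len(p) else p)
    c=box&(abs(Z)<.01); st(n,'counter',w[c])
w=np.load('top.npy')
for nm,(u,v) in dict(knob=(328,194),h=(291,210),head=(355,205),jar=(297,165),base=(315,220),mug=(190,180),scoop=(335,250),tin=(405,200)).items(): print(nm,np.round(w[v,u],3))
w=np.load('scene.npy')
for nm,(u,v) in dict(knob=(236,156),h=(258,222),jar=(212,226),base=(205,200)).items(): print(nm,np.round(w[v,u],3))
for n,(a,b,c,d) in dict(top=(270,150,160,110),scene=(160,140,150,130)).items():
    cr=np.load(n+'im.npy')[b:b+d,a:a+c,::-1]
    cv2.imwrite('pics/c_%s.png'%n,cv2.resize(cr,None,fx=5,fy=4.5 if 0 else 5,interpolation=cv2.INTER_CUBIC)[:600])
E
python3 m.py
```

```text
top knob 70 [ 0.5721 -0.118   0.2725] [ 0.5734 -0.1181  0.2609] [0.023 0.025 0.044]
top knobtop 60 [ 0.5743 -0.1182  0.2736] [ 0.5745 -0.1185  0.2755] [0.024 0.024 0.015]
top head 862 [ 0.5674 -0.1928  0.1978] [ 0.5749 -0.1897  0.1972] [0.112 0.114 0.026]
top base 2485 [ 0.5635 -0.2138  0.1096] [ 0.5773 -0.1984  0.11  ] [0.234 0.261 0.016]
((0.5762051343917847, -0.19684720039367676), (0.20046401023864746, 0.23607788980007172), 10.633322715759277)
top handle? 120 [ 0.5352 -0.0158  0.0913] [ 0.5441 -0.0296  0.0883] [0.11  0.058 0.022]
top counter 22880 [ 6.00e-01 -5.72e-02 -1.00e-04] [ 0.6   -0.125  0.   ] [0.5  0.75 0.02]
scene knob 109 [ 0.5816 -0.1077  0.2578] [ 0.5774 -0.1121  0.2557] [0.027 0.02  0.041]
scene knobtop 38 [ 0.5795 -0.1129  0.2737] [ 0.5772 -0.1142  0.2732] [0.024 0.022 0.01 ]
scene head 467 [ 0.5953 -0.1584  0.1959] [ 0.5772 -0.1866  0.1899] [0.112 0.119 0.039]
scene base 1514 [ 0.6113 -0.138   0.11  ] [ 0.5773 -0.1754  0.1096] [0.236 0.267 0.015]
((0.5754257440567017, -0.1831706166267395), (0.2022467404603958, 0.2619272768497467), 11.329065322875977)
scene handle? 147 [ 0.5444 -0.0111  0.0891] [ 0.5494 -0.0293  0.0846] [0.11  0.07  0.019]
scene counter 16299 [6.811e-01 6.170e-02 2.000e-04] [ 0.6    -0.125   0.0018] [0.5   0.75  0.016]
knob [ 0.571 -0.115  0.28 ]
h [ 0.543 -0.012  0.085]
head [ 0.55  -0.206  0.203]
jar [ 0.688 -0.027  0.119]
base [ 0.509 -0.09   0.114]
mug [0.648 0.34  0.003]
scoop [ 0.417 -0.167  0.013]
tin [ 0.598 -0.409  0.001]
knob [ 0.58  -0.107  0.273]
h [ 0.557 -0.005  0.094]
jar [ 0.699 -0.009  0.121]
base [ 0.669 -0.165  0.111]
```

View pics/c_top.png

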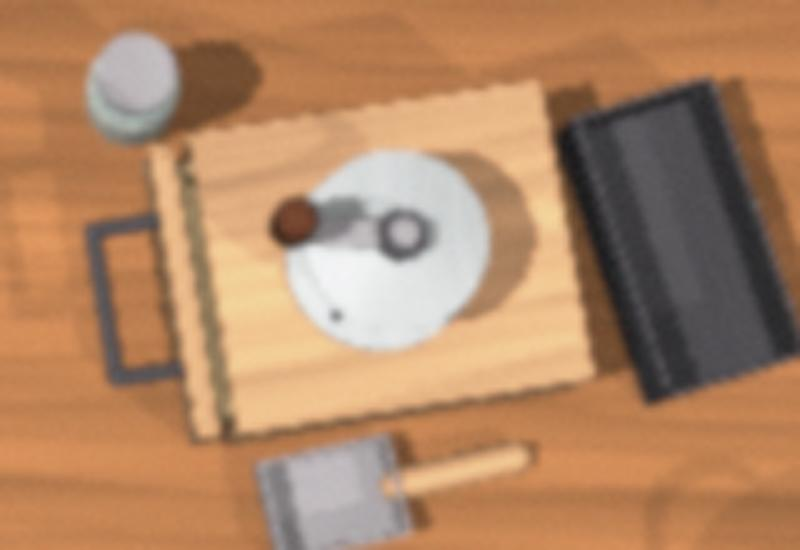

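The crop shows the knob at crop (295,220), the axis at (403,233), and the handle bar running from (95,228) to (115,380). This gives an axis near (0.576,-0.188) and a knob near (0.576,-0.116). Their spacing is 71 mm, which matches the stated 70 mm. The handle is near (0.543,-0.011), with mill yaw about 11°.

First I raise the tool and align its y axis with the drawer's pull direction.

```bash
cat > p.py <<'E'
from h import *
import sys
# usage: p.py x y z_graspheight -> offset in tool units
s=env.observe(); M=rot(s['eef_rot']).as_matrix(); p=np.array(s['ee_pos'])
g=p+M[:,2]*.155
print('t',round(s['t'],2),'grasp',g.round(4),'ty',M[:2,1].round(3),'tz',M[:,2].round(3),'F',np.round(s['wrist_force'],1),'op',round(s['opening'],4),'gf',round(s['grasp_force'],1),'q',np.round(s['joint_pos'],2))
a=list(map(float,sys.argv[1:]))
for i in range(0,len(a),3): print(a[i:i+3],'->',(M.T@(np.array(a[i:i+3])-g)/.25).round(3))
E
python3 -m inch '{"angular":[[0,0,-0.095],[0,0,-0.19],[0,0,-0.285],[0,0,-0.292],[0,0,-0.292]],"offset":[[0,0,-0.15],[0,0,-0.3],[0,0,-0.36],[0,0,-0.36],[0,0,-0.36]],"gripper":[1,1,1,1,1]}' 40
python3 p.py 0.576 -0.116 0.339
```

```text
t: 0.6
ee_pos: [0.1685, 0.6015, 0.4937]
eef_rot: [-0.0, -0.091, 0.996, -0.001]
wrist_force: [-0.2, 0.3, -0.2]
opening: 0.0852
grasp_force: 0.0
t 0.6 grasp [0.1685 0.6013 0.3387] ty [-0.182  0.983] tz [-0.    -0.002 -1.   ] F [-0.2  0.3 -0.2] op 0.0852 gf 0.0 q [-1.19  0.61 -0.34  1.44  0.21  1.13  0.19]
[0.576, -0.116, 0.339] -> [-1.081e+00 -3.118e+00  3.000e-03]
```

```bash
python3 -m inch '{"angular":[[0,0,0],[0,0,0],[0,0,0],[0,0,0],[0,0,0]],"offset":[[-0.08,-0.15,0],[-0.16,-0.31,0],[-0.24,-0.47,0],[-0.32,-0.62,0],[-0.4,-0.78,0]],"gripper":[1,1,1,1,1]}'
python3 -m inch '{"angular":[[0,0,0],[0,0,0],[0,0,0],[0,0,0],[0,0,0]],"offset":[[-0.07,-0.15,0],[-0.14,-0.31,0],[-0.21,-0.47,0],[-0.28,-0.62,0],[-0.35,-0.78,0]],"gripper":[1,1,1,1,1]}' | head -3
python3 p.py 0.576 -0.116 0.339
```

```text
t: 1.1
ee_pos: [0.3033, 0.4269, 0.4929]
eef_rot: [-0.001, -0.092, 0.996, -0.001]
wrist_force: [0.7, 0.4, 0.3]
opening: 0.0855
grasp_force: 0.0
t: 1.6
ee_pos: [0.425, 0.2515, 0.4931]
eef_rot: [-0.002, -0.092, 0.996, -0.001]
t 1.6 grasp [0.4246 0.2512 0.3381] ty [-0.183  0.983] tz [-0.003 -0.002 -1.   ] F [-0.   0.2  0.5] op 0.0857 gf 0.0 q [-0.39  0.42 -0.35  1.82  0.17  0.94  0.94]
[0.576, -0.116, 0.339] -> [-0.327 -1.555 -0.003]
```

```bash
python3 -m inch '{"angular":[[0,0,0],[0,0,0],[0,0,0],[0,0,0],[0,0,0]],"offset":[[-0.04,-0.16,0],[-0.08,-0.32,0],[-0.12,-0.48,0],[-0.16,-0.64,0],[-0.2,-0.8,0]],"gripper":[1,1,1,1,1]}' | head -2
python3 -m inch '{"angular":[[0,0,0],[0,0,0],[0,0,0],[0,0,0],[0,0,0]],"offset":[[-0.03,-0.15,0],[-0.06,-0.3,0],[-0.09,-0.45,0],[-0.12,-0.6,0],[-0.12,-0.72,0]],"gripper":[1,1,1,1,1]}' | head -3
python3 -m inch '{"angular":[[0,0,0]],"offset":[[0,0,0]],"gripper":[1]}' | head -1
python3 p.py 0.576 -0.116 0.254
python3 - <<'E'
from h import *
for n in('scene','top'):
    im,d,w=cloud(n); cv2.imwrite(f'pics/{n}1.png',im[:,:,::-1])
E
```

```text
t: 2.1
ee_pos: [0.5108, 0.0641, 0.493]
t: 2.6
ee_pos: [0.5739, -0.1079, 0.4924]
eef_rot: [-0.002, -0.091, 0.996, 0.0]
t: 2.7
t 2.7 grasp [ 0.5726 -0.1118  0.3371] ty [-0.174  0.985] tz [-0.004 -0.004 -1.   ] F [-0.5 -0.4 -0.2] op 0.0853 gf 0.0 q [ 0.28  0.55 -0.29  1.57  0.17  1.05  1.69]
[0.576, -0.116, 0.254] -> [-0.012 -0.018  0.332]
```

View pics/scene1.png

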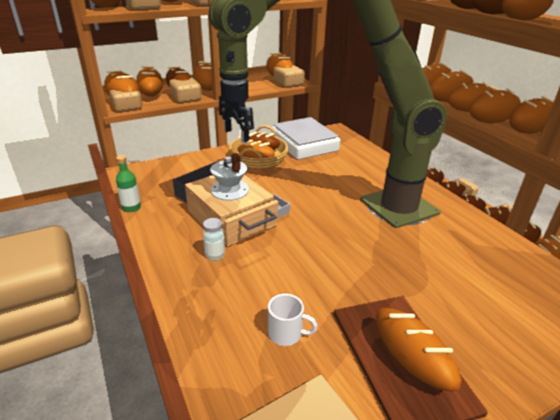

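The gripper hangs above the knob: fingertips at about (240,130), knob at (236,162). I descend and grip.

```bash
python3 -m inch '{"angular":[[0,0,0],[0,0,0],[0,0,0],[0,0,0],[0,0,0]],"offset":[[-0.01,-0.02,0.08],[-0.01,-0.02,0.16],[-0.01,-0.02,0.24],[-0.01,-0.02,0.33],[-0.01,-0.02,0.33]],"gripper":[1,1,1,1,1]}' 40 | tail -3
python3 p.py
python3 -m inch '{"angular":[[0,0,0],[0,0,0],[0,0,0],[0,0,0],[0,0,0]],"offset":[[0,0,0],[0,0,0],[0,0,0],[0,0,0],[0,0,0]],"gripper":[0.6,0.4,0.2,0,0]}' 40 | tail -3
python3 -m inch '{"angular":[[0,0,0],[0,0,0],[0,0,0]],"offset":[[0,0,0],[0,0,0],[0,0,0]],"gripper":[0,0,0]}' 40 | tail -3
python3 p.py
```

```text
wrist_force: [-0.5, -0.3, -0.1]
opening: 0.0853
grasp_force: 0.0
t 3.3 grasp [ 0.5742 -0.1076  0.2539] ty [-0.187  0.982] tz [-0.008  0.002 -1.   ] F [-0.5 -0.3 -0.1] op 0.0853 gf 0.0 q [ 0.27  0.64 -0.27  1.68  0.21  0.86  1.66]
wrist_force: [2.5, -12.1, 7.4]
opening: 0.0263
grasp_force: 40.1
wrist_force: [1.7, -12.3, 6.9]
opening: 0.0266
grasp_force: 40.1
t 4.1 grasp [ 0.5793 -0.1172  0.26  ] ty [-0.179  0.984] tz [ 0.008 -0.01  -1.   ] F [  1.7 -12.3   6.9] op 0.0266 gf 40.1 q [ 0.27  0.63 -0.27  1.67  0.22  0.86  1.66]
```

```bash
cat > q.py <<'E'
import numpy as np
M=np.array([[-.983,-.183],[-.183,.983]])
r=.07
f=lambda d: r*np.array([np.sin(d),np.cos(d)])
for k in range(4):
    a=np.radians(1+90*k)
    print([ (M@(f(a+np.radians(18*i))-f(a))/.25).round(3).tolist() for i in range(1,6)])
E
python3 q.py
python3 -m inch '{"angular":[[0,0,0],[0,0,0],[0,0,0]],"offset":[[0,-0.02,0],[0,-0.02,0.01],[0,-0.02,0.01]],"gripper":[0,0,0]}' 40
python3 p.py
```

```text
[[-0.082, -0.031], [-0.151, -0.085], [-0.199, -0.158], [-0.222, -0.243], [-0.218, -0.33]]
[[0.031, -0.082], [0.085, -0.151], [0.158, -0.199], [0.243, -0.222], [0.33, -0.218]]
[[0.082, 0.031], [0.151, 0.085], [0.199, 0.158], [0.222, 0.243], [0.218, 0.33]]
[[-0.031, 0.082], [-0.085, 0.151], [-0.158, 0.199], [-0.243, 0.222], [-0.33, 0.218]]
t: 4.4
ee_pos: [0.5794, -0.1167, 0.4148]
eef_rot: [0.005, -0.091, 0.996, -0.003]
wrist_force: [-2.7, -4.0, 21.1]
opening: 0.0265
grasp_force: 41.5
t 4.4 grasp [ 0.5808 -0.1174  0.2598] ty [-0.182  0.983] tz [ 0.01  -0.004 -1.   ] F [-2.7 -4.  21.1] op 0.0265 gf 41.5 q [ 0.28  0.63 -0.27  1.66  0.22  0.86  1.67]
```

```bash
python3 -m inch '{"angular":[[0,0,0],[0,0,0],[0,0,0],[0,0,0],[0,0,0]],"offset":[[-0.082,-0.035,-0.015],[-0.151,-0.090,-0.015],[-0.199,-0.163,-0.015],[-0.222,-0.248,-0.015],[-0.218,-0.335,-0.015]],"gripper":[0,0,0,0,0]}' 40
python3 -m inch '{"angular":[[0,0,0]],"offset":[[0,0,0]],"gripper":[0]}' 40 | tail -3
python3 p.py .646 -.188 .258
```

```text
t: 4.9
ee_pos: [0.6481, -0.185, 0.4153]
eef_rot: [0.002, -0.094, 0.996, 0.002]
wrist_force: [-2.4, 5.6, 5.5]
opening: 0.0267
grasp_force: 41.3
wrist_force: [1.1, -2.7, 3.7]
opening: 0.0265
grasp_force: 41.1
t 5.0 grasp [ 0.6484 -0.1904  0.2604] ty [-0.181  0.984] tz [ 0.005 -0.002 -1.   ] F [ 1.1 -2.7  3.7] op 0.0265 gf 41.1 q [ 0.35  0.75 -0.27  1.39  0.22  1.03  1.79]
[0.646, -0.188, 0.258] -> [0.008 0.011 0.009]
```

The forces are low, so I carry on through the next two quarters.

```bash
python3 -m inch '{"angular":[[0,0,0],[0,0,0],[0,0,0],[0,0,0],[0,0,0]],"offset":[[0.031,-0.082,0],[0.085,-0.151,0],[0.158,-0.199,0],[0.243,-0.222,0],[0.33,-0.218,0]],"gripper":[0,0,0,0,0]}' 40 | grep force
python3 -m inch '{"angular":[[0,0,0]],"offset":[[0,0,0]],"gripper":[0]}' 40 | grep force
python3 p.py .576 -.258 .258
python3 -m inch '{"angular":[[0,0,0],[0,0,0],[0,0,0],[0,0,0],[0,0,0]],"offset":[[0.082,0.031,0],[0.151,0.085,0],[0.199,0.158,0],[0.222,0.243,0],[0.218,0.33,0]],"gripper":[0,0,0,0,0]}' 40 | grep force
python3 -m inch '{"angular":[[0,0,0]],"offset":[[0,0,0]],"gripper":[0]}' 40 | grep force
python3 p.py .506 -.188 .258
```

```text
wrist_force: [5.9, 0.2, 1.8]
grasp_force: 40.9
wrist_force: [-4.3, -3.1, 7.1]
grasp_force: 41.7
t 5.6 grasp [ 0.5744 -0.2576  0.2602] ty [-0.182  0.983] tz [ 0.    -0.002 -1.   ] F [-4.3 -3.1  7.1] op 0.0266 gf 41.7 q [ 0.5   0.69 -0.28  1.54  0.22  0.95  1.9 ]
[0.576, -0.258, 0.258] -> [-0.006 -0.003  0.009]
wrist_force: [3.8, -4.2, 2.6]
grasp_force: 41.3
wrist_force: [-1.4, 4.6, 11.8]
grasp_force: 42.1
t 6.2 grasp [ 0.5086 -0.1819  0.2601] ty [-0.189  0.982] tz [ 0.003  0.001 -1.   ] F [-1.4  4.6 11.8] op 0.026 gf 42.1 q [ 0.44  0.57 -0.29  1.81  0.22  0.79  1.8 ]
[0.506, -0.188, 0.258] -> [ 0.015 -0.022  0.008]
```

```bash
python3 -m inch '{"angular":[[0,0,0],[0,0,0],[0,0,0],[0,0,0],[0,0,0]],"offset":[[-0.031,0.082,0],[-0.085,0.151,0],[-0.158,0.199,0],[-0.243,0.222,0],[-0.33,0.218,0]],"gripper":[0,0,0,0,0]}' 40 | grep force
python3 -m inch '{"angular":[[0,0,0],[0,0,0],[0,0,0]],"offset":[[0,0,0],[0,0,0],[0,0,0]],"gripper":[0,0,0]}' 40 | grep force
python3 p.py .578 -.117 .258
```

```text
wrist_force: [-4.4, -6.7, 11.1]
grasp_force: 42.2
wrist_force: [3.0, -3.6, 5.2]
grasp_force: 41.6
t 7.0 grasp [ 0.5817 -0.1176  0.2602] ty [-0.184  0.983] tz [ 0.007 -0.002 -1.   ] F [ 3.  -3.6  5.2] op 0.0264 gf 41.6 q [ 0.28  0.64 -0.28  1.66  0.22  0.87  1.67]
[0.578, -0.117, 0.258] -> [0.014 0.005 0.009]
```

The knob is back where it was, so I release, lift and retreat along the pull direction to get a view of it.

```bash
python3 -m inch '{"angular":[[0,0,0],[0,0,0],[0,0,0],[0,0,0],[0,0,0]],"offset":[[0,0,0],[0,0,0],[0,0,0],[0,0,0],[0,0,0]],"gripper":[0.3,0.6,1,1,1]}' 40 | tail -3
python3 -m inch '{"angular":[[0,0,0],[0,0,0],[0,0,0],[0,0,0],[0,0,0]],"offset":[[0,0,-0.08],[0,0,-0.18],[0,0,-0.28],[0,0,-0.38],[0,0,-0.38]],"gripper":[1,1,1,1,1]}' | tail -3
python3 -m inch '{"angular":[[0,0,0],[0,0,0],[0,0,0],[0,0,0],[0,0,0]],"offset":[[0,0.15,0],[0,0.3,0],[0,0.5,0],[0,0.65,0],[0,0.8,0]],"gripper":[0.5,0.5,0.5,0.5,0.5]}' | tail -3
python3 - <<'E'
from h import *
for n in('scene','top'):
    im,d,w=cloud(n); np.save(n,w); np.save(n+'im',im); cv2.imwrite(f'pics/{n}2.png',im[:,:,::-1])
E
python3 m.py | grep -E 'knob|handle|^head'; python3 p.py 0.543 -0.011 .3
python3 - <<'E'
import cv2,numpy as np
a=cv2.imread('pics/top2.png')[120:290,200:460]
cv2.imwrite('pics/t2c.png',cv2.resize(a,None,fx=3,fy=3))
E
```

```text
wrist_force: [0.1, -0.3, -0.1]
opening: 0.0824
grasp_force: 0.0
wrist_force: [0.1, 0.7, 1.2]
opening: 0.0852
grasp_force: 0.0
wrist_force: [0.8, -0.1, 0.5]
opening: 0.0425
grasp_force: 0.0
top knob 87 [ 0.5751 -0.1181  0.2721] [ 0.5774 -0.1489  0.2591] [0.027 0.087 0.048]
top knobtop 58 [ 0.5777 -0.1185  0.2744] [ 0.578  -0.1186  0.2757] [0.024 0.024 0.015]
top handle? 85 [ 0.5589 -0.0139  0.0916] [ 0.5463 -0.0295  0.0897] [0.107 0.058 0.018]
scene knob 124 [ 0.5833 -0.1093  0.2571] [ 0.5809 -0.1111  0.2564] [0.025 0.02  0.042]
scene knobtop 39 [ 0.5812 -0.1119  0.273 ] [ 0.58   -0.1138  0.273 ] [0.023 0.02  0.009]
scene handle? 153 [ 0.5533 -0.0109  0.0896] [ 0.5494 -0.0265  0.0843] [0.11  0.071 0.02 ]
knob [ 0.573 -0.116  0.268]
head [ 0.55  -0.206  0.201]
knob [ 0.58  -0.107  0.273]
t 8.6 grasp [0.539  0.0879 0.3529] ty [-0.196  0.981] tz [-0.002  0.005 -1.   ] F [-0.3 -0.1  0.3] op 0.0425 gf 0.0 q [-0.04  0.48 -0.32  1.65  0.16  1.04  1.35]
[0.543, -0.011, 0.3] -> [ 0.061 -0.392  0.21 ]
```

View pics/t2c.png

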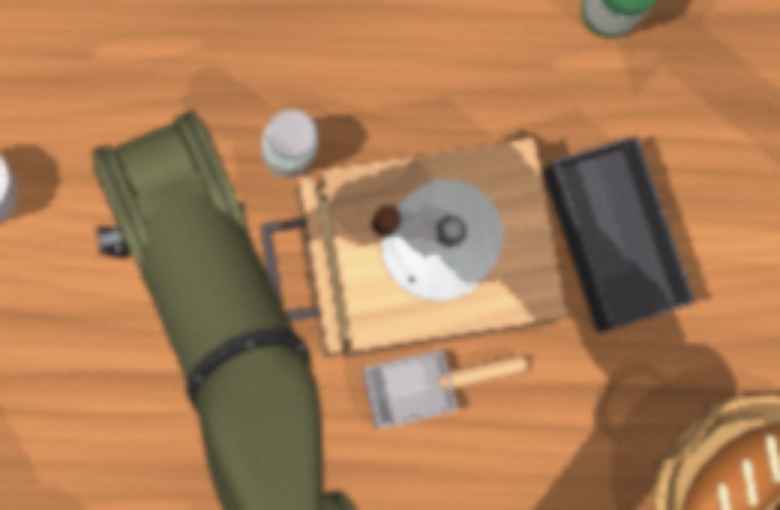

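View pics/scene2.png

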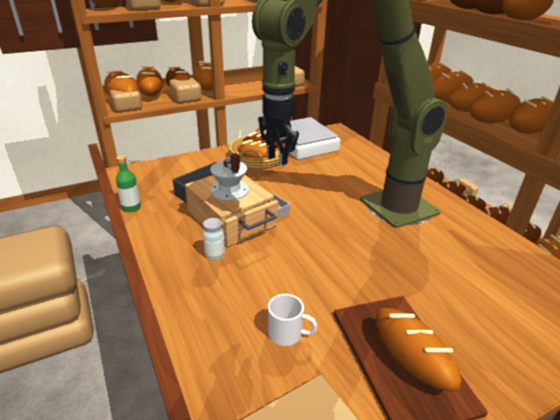

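The crank is back: the knob is about 3 mm from where it started. The handle bar in the crop runs from (265,228) to (283,315), and the bystanders are untouched. Next I locate the bar precisely.

```bash
python3 - <<'E'
from h import *
for n in('top','scene'):
    w=np.load(n+'.npy'); im=np.load(n+'im.npy').astype(int)
    X,Y,Z=w[...,0],w[...,1],w[...,2]
    m=(X>.47)&(X<.62)&(Y>-.045)&(Y<.03)&(Z>.06)&(Z<.11)&(im.max(2)<120)
    p=w[m]; u=np.array([-.185,.983]); l=np.array([.983,.185]); d=p[:,:2]-[.577,-.188]
    s=d@u; t=d@l; k=s>np.percentile(s,97)-.014
    A=np.polyfit(t[k],s[k],1)
    print(n,len(p),k.sum(),'s',np.median(s[k]).round(4),s.max().round(4),'t',t[k].min().round(3),t[k].max().round(3),'z',np.median(p[k][:,2]).round(4),p[k][:,:2].mean(0).round(4),'slope',A[0].round(3))
E
```

```text
top 96 55 s 0.181 0.1859 t -0.029 0.049 z 0.091 [ 0.559  -0.0075] slope -0.025
scene 155 105 s 0.1855 0.1906 t -0.049 0.055 z 0.0901 [ 0.5472 -0.0055] slope -0.019
```

```bash
python3 -m inch '{"angular":[[0,0,0],[0,0,0],[0,0,0],[0,0,0],[0,0,0]],"offset":[[0.03,-0.15,0.1],[0.05,-0.3,0.2],[0.05,-0.39,0.3],[0.05,-0.39,0.4],[0.05,-0.39,0.4]],"gripper":[0.5,0.5,0.5,0.5,0.5]}' | tail -3
python3 -m inch '{"angular":[[0,0,0],[0,0,0]],"offset":[[0,0,0],[0,0,0]],"gripper":[0.5,0.5]}' | tail -3
python3 p.py 0.546 -0.009 .086
python3 -m inch '{"angular":[[0,0,0]],"offset":[[0,0,0]],"gripper":[0.5]}' | tail -1
python3 p.py 0.546 -0.009 .086
```

```text
wrist_force: [-0.2, 0.7, -0.1]
opening: 0.0426
grasp_force: 0.0
wrist_force: [0.5, -0.0, 0.6]
opening: 0.0429
grasp_force: 0.0
t 9.3 grasp [ 0.5476 -0.0167  0.2546] ty [-0.186  0.983] tz [ 0.002  0.001 -1.   ] F [ 0.5 -0.   0.6] op 0.0429 gf 0.0 q [ 0.12  0.59 -0.29  1.79  0.22  0.79  1.48]
[0.546, -0.009, 0.086] -> [0.002 0.031 0.674]
grasp_force: 0.0
t 9.4 grasp [ 0.5476 -0.0168  0.2547] ty [-0.186  0.983] tz [ 0.002  0.    -1.   ] F [-0.2 -0.2 -0. ] op 0.0428 gf 0.0 q [ 0.12  0.59 -0.29  1.79  0.22  0.79  1.48]
[0.546, -0.009, 0.086] -> [0.002 0.032 0.675]
```

```bash
python3 -m inch '{"angular":[[0,0,0],[0,0,0],[0,0,0],[0,0,0],[0,0,0]],"offset":[[0,0.032,0.1],[0,0.032,0.2],[0,0.032,0.3],[0,0.032,0.38],[0,0.032,0.38]],"gripper":[0.5,0.5,0.5,0.5,0.5]}' | tail -3
python3 p.py 0.546 -0.009 .086
python3 -m inch '{"angular":[[0,0,0],[0,0,0],[0,0,0],[0,0,0],[0,0,0]],"offset":[[0,0,0.04],[0,0,0.08],[0,0,0.12],[0,0,0.16],[0,0,0.16]],"gripper":[0.5,0.5,0.5,0.5,0.5]}' | tail -3
python3 p.py 0.546 -0.009 .086
```

```text
wrist_force: [-0.3, -0.3, 0.1]
opening: 0.0425
grasp_force: 0.0
t 9.9 grasp [ 0.5442 -0.0093  0.157 ] ty [-0.186  0.983] tz [-0.004 -0.    -1.   ] F [-0.3 -0.3  0.1] op 0.0425 gf 0.0 q [ 0.07  0.72 -0.23  1.89  0.29  0.56  1.41]
[0.546, -0.009, 0.086] -> [-0.008 -0.     0.284]
wrist_force: [-1.3, -0.7, -0.4]
opening: 0.0429
grasp_force: 0.0
t 10.4 grasp [ 0.5445 -0.0097  0.1171] ty [-0.185  0.983] tz [-0.002 -0.    -1.   ] F [-1.3 -0.7 -0.4] op 0.0429 gf 0.0 q [ 0.05  0.79 -0.2   1.92  0.31  0.47  1.39]
[0.546, -0.009, 0.086] -> [-0.007  0.002  0.124]
```

```bash
python3 -m inch '{"angular":[[0,0,0],[0,0,0],[0,0,0],[0,0,0],[0,0,0]],"offset":[[0,0,0.03],[0,0,0.06],[0,0,0.09],[0,0,0.12],[0,0,0.12]],"gripper":[0.5,0.5,0.5,0.5,0.5]}' | tail -3
python3 -m inch '{"angular":[[0,0,0],[0,0,0],[0,0,0],[0,0,0],[0,0,0]],"offset":[[0,0,0],[0,0,0],[0,0,0],[0,0,0],[0,0,0]],"gripper":[0.4,0.3,0.2,0.1,0.05]}' 20| tail -3
python3 -m inch '{"angular":[[0,0,0],[0,0,0]],"offset":[[0,0,0],[0,0,0]],"gripper":[0,0]}' 20| tail -3
python3 p.py
```

```text
wrist_force: [-0.2, -0.1, -0.9]
opening: 0.0428
grasp_force: 0.0
wrist_force: [-0.5, 0.3, 2.0]
opening: 0.0112
grasp_force: 19.6
wrist_force: [-1.0, 0.2, 4.4]
opening: 0.0112
grasp_force: 19.7
t 11.6 grasp [ 0.5456 -0.0096  0.0887] ty [-0.185  0.983] tz [ 0.001  0.    -1.   ] F [-1.   0.2  4.4] op 0.0112 gf 19.7 q [ 0.04  0.84 -0.17  1.93  0.33  0.4   1.37]
```

The bar is gripped at an 11 mm opening, so I pull.

```bash
python3 -m inch '{"angular":[[0,0,0],[0,0,0],[0,0,0],[0,0,0],[0,0,0]],"offset":[[0,0.08,0],[0,0.16,0],[0,0.24,0],[0,0.32,0],[0,0.38,0]],"gripper":[0,0,0,0,0]}' 20| tail -3
python3 -m inch '{"angular":[[0,0,0],[0,0,0]],"offset":[[0,0.02,0],[0,0.02,0]],"gripper":[0,0]}' 20| grep force
python3 p.py
python3 -m inch '{"angular":[[0,0,0],[0,0,0],[0,0,0]],"offset":[[0,0.02,0],[0,0.03,0],[0,0.03,0]],"gripper":[0,0,0]}' 20| grep force
python3 p.py
```

```text
wrist_force: [0.8, -2.4, 3.8]
opening: 0.0111
grasp_force: 19.9
wrist_force: [-0.0, 1.3, 6.5]
grasp_force: 20.1
t 12.3 grasp [0.5271 0.0899 0.0887] ty [-0.186  0.982] tz [ 0.001  0.001 -1.   ] F [-0.   1.3  6.5] op 0.0113 gf 20.1 q [-0.17  0.83 -0.14  1.96  0.28  0.37  1.23]
wrist_force: [-0.3, -0.1, 5.5]
grasp_force: 20.1
t 12.6 grasp [0.5261 0.0949 0.0887] ty [-0.184  0.983] tz [ 0.001 -0.    -1.   ] F [-0.3 -0.1  5.5] op 0.0109 gf 20.1 q [-0.18  0.83 -0.14  1.96  0.28  0.37  1.22]
```

```bash
python3 -m inch '{"angular":[[0,0,0],[0,0,0],[0,0,0]],"offset":[[0,0.015,0],[0,0.03,0],[0,0.03,0]],"gripper":[0,0,0]}' 20| grep force
python3 p.py
python3 -m inch '{"angular":[[0,0,0],[0,0,0],[0,0,0]],"offset":[[0,0.015,0],[0,0.03,0],[0,0.03,0]],"gripper":[0,0,0]}' 20| grep force
python3 p.py
```

```text
wrist_force: [1.6, -8.0, 5.2]
grasp_force: 20.3
t 12.9 grasp [0.5256 0.0976 0.0887] ty [-0.18   0.984] tz [ 0.001 -0.006 -1.   ] F [ 1.6 -8.   5.2] op 0.0112 gf 20.3 q [-0.2   0.83 -0.13  1.96  0.28  0.37  1.21]
wrist_force: [5.8, -21.2, 4.4]
grasp_force: 20.9
t 13.2 grasp [0.5255 0.0978 0.0887] ty [-0.174  0.985] tz [ 0.002 -0.015 -1.   ] F [  5.8 -21.2   4.4] op 0.0112 gf 20.9 q [-0.21  0.83 -0.12  1.96  0.28  0.37  1.2 ]
```

The drawer is at its stop: it stopped moving after 109 mm and the force is rising. I relax the pull, open and lift off.

```bash
python3 -m inch '{"angular":[[0,0,0],[0,0,0]],"offset":[[0,-0.03,0],[0,-0.03,0]],"gripper":[0,0]}' 20| grep force
python3 -m inch '{"angular":[[0,0,0],[0,0,0],[0,0,0],[0,0,0],[0,0,0]],"offset":[[0,-0.01,0],[0,-0.01,0],[0,-0.01,0],[0,-0.01,0],[0,-0.01,0]],"gripper":[0.2,0.35,0.5,0.5,0.5]}' 20| tail -3
python3 p.py
python3 -m inch '{"angular":[[0,0,0],[0,0,0],[0,0,0],[0,0,0],[0,0,0]],"offset":[[0,0,-0.05],[0,0,-0.12],[0,0,-0.2],[0,0,-0.3],[0,0,-0.4]],"gripper":[0.5,0.5,0.5,0.5,0.5]}' | tail -3
python3 -m inch '{"angular":[[0,0,0],[0,0,0],[0,0,0],[0,0,0],[0,0,0]],"offset":[[0,0.1,-0.15],[0,0.25,-0.3],[0,0.4,-0.4],[0,0.55,-0.4],[0,0.55,-0.4]],"gripper":[0.5,0.5,0.5,0.5,0.5]}' | tail -3
python3 - <<'E'
from h import *
for n in('scene','top'):
    im,d,w=cloud(n); np.save(n,w); np.save(n+'im',im); cv2.imwrite(f'pics/{n}3.png',im[:,:,::-1])
    X,Y,Z=w[...,0],w[...,1],w[...,2]; im=im.astype(int)
    m=(X>.45)&(X<.62)&(Y>.05)&(Y<.14)&(Z>.06)&(Z<.11)&(im.max(2)<120)
    p=w[m]; s=(p[:,:2]-[.577,-.188])@[-.185,.983]; print(n,len(s),np.median(s[s>np.percentile(s,97)-.014]) if len(s) else '')
E
python3 m.py | grep knob; python3 p.py
```

```text
wrist_force: [3.1, -8.4, 3.9]
grasp_force: 20.6
wrist_force: [-0.3, 0.7, 0.2]
opening: 0.0427
grasp_force: 0.0
t 13.9 grasp [0.5244 0.1013 0.0883] ty [-0.185  0.983] tz [-0.  0. -1.] F [-0.3  0.7  0.2] op 0.0427 gf 0.0 q [-0.2   0.83 -0.14  1.96  0.28  0.37  1.21]
wrist_force: [0.1, -0.1, -0.7]
opening: 0.0425
grasp_force: 0.0
wrist_force: [-0.1, -0.3, 0.9]
opening: 0.0424
grasp_force: 0.0
scene 211 0.2932569332937089
top 157 0.28876782582829663
top knob 73 [ 0.5744 -0.1179  0.2719] [ 0.5756 -0.1184  0.2577] [0.024 0.024 0.045]
top knobtop 60 [ 0.5777 -0.1183  0.2736] [ 0.5783 -0.1186  0.2741] [0.024 0.024 0.012]
scene knob 177 [ 0.5753 -0.105   0.269 ] [0.5431 0.0529 0.2675] [0.099 0.348 0.065]
scene knobtop 121 [0.5119 0.2204 0.282 ] [0.5412 0.05   0.2841] [0.101 0.354 0.032]
knob [ 0.572 -0.115  0.273]
knob [ 0.578 -0.111  0.271]
t 15.0 grasp [0.4985 0.2367 0.2891] ty [-0.187  0.982] tz [ 0.  0. -1.] F [ 0.7 -0.7 -0.8] op 0.0427 gf 0.0 q [-0.38  0.55 -0.23  1.74  0.16  0.87  1.08]
```

View pics/scene3.png

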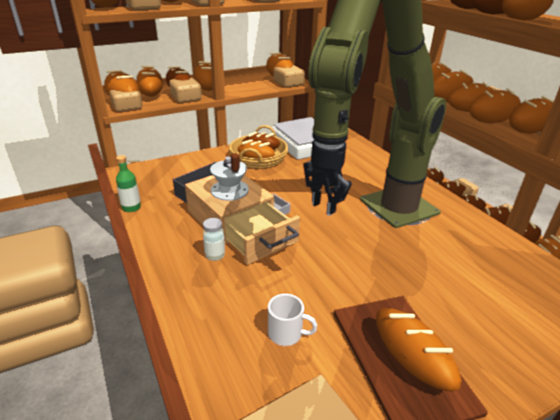

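The drawer is fully out, with the handle at (280,238) and about 0.29 m from the axis, as it should be at the stop. The crank is in place, the bystanders have not moved, and the gripper is clear.

```bash
python3 -c "
from workcell import workorder
print(workorder.hand_in())"
```

```text
the job is handed in; nothing more can be done
None
```

I turned the crank one full turn clockwise, leaving the knob about 3 mm from where it started, pulled the drawer out to its stop, saw no bystander move, and handed the job in at about 15 s; no verdict came back.

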